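Start the extractor, then hold the parts-cleaner lid at its balance point

TASK

Start the fume extraction: twist the spring-return start knob clockwise to its stop, then let go so that it springs back. After that, grip the bar handle of the parts-cleaning tank's lid, swing the lid up without flinging or dropping it until it stands straight up at its over-centre balance point, and finish while still gripping it there, at rest, so that I can fit the lid stay. Leave the engine, the jar and the spanner where they are.

Things in the scene. Friction and masses are not known exactly. Their poses are not given: they have to be found in the camera images.
- knob (a joint): angle of the start knob: 0 at rest, grows clockwise seen from above, 1.1 at its hard stop. A spring drives it back to 0: 0.05 N m at rest, 0.16 N m at the stop
- knob_grip (a point): where to grip the start knob: on its upright turning axis, 92 mm above the bench, inside its bar. Black bar grip 44 mm long (point's x), 14 mm thick (y), standing 70 to 104 mm above the bench on a grey 44 mm disc. It turns with the knob. The fixed grey switch box under it is 100 mm (x, at rest) by 90 mm, 62 mm high; it stands on either side of the tank, the engine on the other
- lid (a joint): opening angle of the tank's lid (aluminium plate 124 x 200 x 6 mm, 0.3 to 0.55 kg): 0 shut and level, 1.571 standing straight up, its balance point: below this it falls shut, above it it falls over backward, to a stop at 2.2. The hinge is nearly free of friction
- lid_bar (a point): middle of the lid's handle: round steel bar 12 mm thick, 110 mm long, parallel to the hinge (along the point's y), 172 mm from the hinge axis in the lid's plane, 105 mm above the bench when shut. Two end arms carry it 42 mm out from the lid's free edge; the gap between is open. The bar can turn between the fingertips as the lid swings. The point turns with the lid; its x points from bar to hinge
- lid_hinge (a point): middle of the lid's hinge axis, at the tank's upper far edge, 105 mm above the bench; fixed to the tank. Its y lies along the axis, its x points level, away from the handle of the shut lid. The tank is a fixed open steel box 130 (x) x 200 (y) mm, 100 mm high; its centre is 62 mm from this point, towards the handle. The lid's plane contains the axis
- engine: small aluminium model engine with a finned cylinder, about 50 x 90 mm, 78 mm high, loose on the bench, not to be disturbed; origin at the centre of its underside
- jar: clear jar with a black lid, 60 mm across, 75 mm high, loose, not to be disturbed; origin at the centre of its underside
- spanner: steel spanner, 150 mm long (along its x), lying loose on the bench, not to be disturbed; origin near its middle, at its underside
There are look-alikes about, which are no part of the job. What is shaped like the part that bears knob but green is not meant.

How it is judged:
By the outcome, as a careful person would: the job done as asked, in the order asked, and still so for the second after the job is handed in, while the arm keeps its last pose, push and grip.
It also fails if it takes over 58 s, if anything falls off the work surface, if the arm or the gripper's body presses on something with over 40 N, if the wrist force passes 120 N, or if a joint passes its speed limit or range.

ROBOT

A 6-joint arm with a two-finger parallel gripper is mounted at the origin on the work surface. World frame = base frame: x ahead of the robot, y to its left, z up, the work surface at z = 0. Lengths are in m, angles in rad, forces in N, time in s.
With the tool pointing down it reaches from about 0.275 to 0.75 m from the base axis. Payload 10.2 kg.
Tool frame: the origin (TCP) lies on the centre line of the jaws, within the pads' length; the fingertips stand 14 mm ahead of it and the grasp point (between the pads) lies 5 mm behind it (arm.finger_overhang is the x of the fingertips in the tool frame, in m); x points along the fingers, y is the direction in which the jaws open and shut, and the axes are right-handed (so a half turn about x gives the same grasp; the last joint's range is limited). The gripper opens to 85 mm and grips with 20 to 120 N. Pads are 22 mm wide; open, the fingers measure 114 mm over their backs; the gripper's body (76 mm by 85 mm) begins 54 mm behind the grasp point. The pads swing forward as they close: fully open they stand 13 mm farther back than shut.
Start: joints at [-1.489, 0.313, 1.498, -0, 1.331, -0.223], TCP at [0.158, -0.501, 0.245] pointing down, gripper open.
Joint ranges: [-2.94, 2.94], [-0.97, 2.17], [0.19, 2.56], [-1.23, 4.37], [0.02, 3.11], [-2.88, 2.88]. Speed limits (rad/s): [2.39, 2.39, 3.01, 3.14, 3.14, 3.14].

INTERFACE

Orientations are given as a rotation vector (axis times angle).
In Python, from workcell import arm, vision, job gives the robot as it stands.
- The arm moves only by the tool drive_tool, never from a script. Its argument "moves" is a list of rows, each a list of 3 entries, a list of its own where there are three numbers: the turn, a rotation vector about the tool's x, y, z in rad, then the shift along the tool's x, y, z in mm, then the opening in per cent of the stroke, from 0 (shut) to 100 (fully open). In form: [[[ax, ay, az], [dx, dy, dz], claw], ...]. A call has 1 to 12 rows; each row is the pose to reach, as a shift and turn from the pose commanded when the call began, along the tool's axes at that moment; what a row does not reach only later rows make up. A row lasts 1/12 s, in which the tool goes at most 41.7 mm and 7.16 degrees, less where a joint would pass 70% of its speed; a pose out of reach is approached as far as the arm can. A call with a gripper value outside its range is refused whole. The fingers move at their own pace and stop on an object; "squeeze" is the grip in N (left out, the last holds). Time passes only in rows, so rows that repeat a pose let the fingers close. It gives the time, the measured TCP pose, the force and the opening at its end, in the units of the state.
- arm.sense(): the state, without advancing time (a new reading comes with each control period).
- vision.grab_frame(name): name is "scene" or "top"; returns (picture, depth): 400x640x3 uint8, blue, green, red; 400x640 float32, m along the optical axis (not along the pixel's ray), 0 where there is no reading.
- vision.camera_params(name): a dict with "fovy" (degrees; the focal length in pixels is half the picture's height over the tangent of half this angle, whatever the lens; pixels are square), "cx", "cy" (the principal point, pixels), "R" (3x3) and "t" (3): a world point X has camera coordinates R X + t. Camera axes: x right, y down, z forward; pixel columns grow to the right and rows downward; lengths in m; the calibration is good to about 2 mm. A picture is of the moment at which its call begins. camera_params takes no time and is no camera call.
- job.sign_off(): hands the job in, once; it reports no verdict.
The state is a dict: "time_s": time; "joints": joint angles; "dq": joint speeds; "joint_torque": joint torques, N m; "ee_pos": TCP position; "ee_rot": TCP orientation; "force": force on the tool from outside, world axes, zero at the start; "wrist_torque": the same for the moment, N m; "grip_width": finger opening in m.
Only numpy, scipy, OpenCV 4.12 (cv2) and the standard library are available. Lean on these libraries where they do the work, as an engineer would, in place of code of your own. Each camera call takes 0.05 s, during which the arm holds its last target.

## Working session

There is one attempt and no reset: what is moved stays moved. The work goes in short steps, Python scripts to look and compute and a tool call to move; the robot and the scene stay as the last step left them, time stands still between calls to the robot, and variables do not carry over. Pictures are saved under pics/ and viewed, and the job is handed in when it is done.

Besides the shell and the picture viewer there is one more tool, called as name(argument=value, ...) on one line, values as JSON. drive_tool: Moves the arm, as the interface text tells. Its arguments: {"type":"object","properties":{"moves":{"type":"array","items":{"type":"array"}},"squeeze":{"type":"number"}},"required":["moves"]}

```bash
ls; mkdir -p pics
python3 - <<'E'
from workcell import arm, vision, job
import cv2,numpy as np
print(arm.sense())
for n in("scene","top"):
    p,d=vision.grab_frame(n); cv2.imwrite(f"pics/{n}0.png",p); np.save(f"pics/{n}0.npy",d)
    print(n,vision.camera_params(n))
E
```

```text
pics
{'time_s': 0.0, 'joints': array([-1.48940634e+00,  3.13444027e-01,  1.49847133e+00, -2.49050199e-06,
        1.33098862e+00, -2.23374340e-01]), 'dq': array([ 0.00081026,  0.00042619,  0.00113425, -0.00037938, -0.00090291,
       -0.00125497]), 'joint_torque': array([-1.95575580e-03, -4.12264824e+01, -2.59744388e+01, -2.78787584e-04,
        4.16622934e-03,  2.35068353e-05]), 'ee_pos': array([ 0.15751577, -0.50055157,  0.24472523]), 'ee_rot': array([ 2.05790549,  0.31738598, -2.05771686]), 'force': array([-0.71816508,  0.34572505,  0.2533292 ]), 'wrist_torque': array([ 0.06946734,  0.03779401, -0.00748096]), 'grip_width': 0.085405639405858}
scene {'fovy': 56.64140302614101, 'cx': 326.5086058195294, 'cy': 197.66596041792315, 'R': array([[ 0.27752266,  0.96059298, -0.01556621],
       [ 0.59295748, -0.18401332, -0.78392635],
       [-0.75589854,  0.20832722, -0.62065866]]), 't': array([-0.03637745, -0.24533332,  1.48287799])}
top {'fovy': 50.87877101907583, 'cx': 316.2006318321756, 'cy': 191.24426374031583, 'R': array([[ 0.0052433 , -0.99987564,  0.0148729 ],
       [-0.99820252, -0.00612132, -0.05961767],
       [ 0.05970129, -0.01453357, -0.99811048]]), 't': array([-0.08851648,  0.51138135,  1.41191733])}
```

View pics/scene0.png

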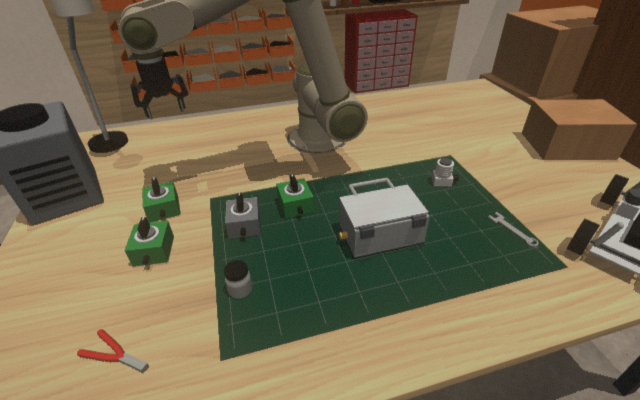

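View pics/top0.png

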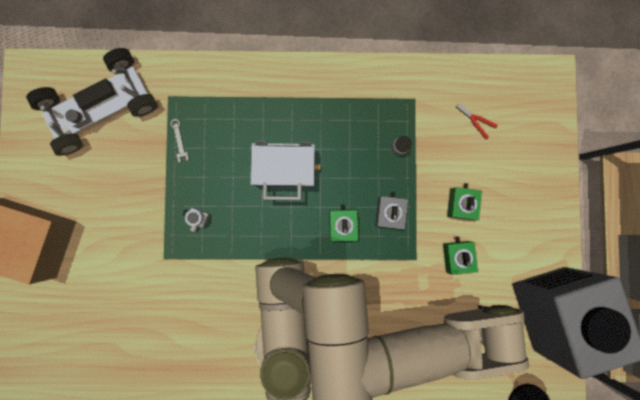

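The grey knob box is at about (393,212) in the top view. The tank's handle bar is at (282,198), on the robot's side, and the hinge is at (284,145). Next I'll enlarge both.

```bash
cat > h.py <<'E'
import numpy as np,cv2
from scipy.spatial.transform import Rotation as Ro
from workcell import arm,vision,job
def ray(n,u,v,z=None,depth=None):
    c=vision.camera_params(n);f=200/np.tan(np.radians(c["fovy"]/2));R=c["R"];t=c["t"]
    d=R.T@np.array([(u-c["cx"])/f,(v-c["cy"])/f,1]);o=-R.T@t
    s=depth if depth is not None else (z-o[2])/d[2]
    return o+s*d
def proj(n,X):
    c=vision.camera_params(n);f=200/np.tan(np.radians(c["fovy"]/2));p=c["R"]@np.asarray(X)+c["t"]
    return p[:2]/p[2]*f+[c["cx"],c["cy"]]
def crop(p,x0,y0,w,h,k,fn):
    q=cv2.resize(p[y0:y0+h,x0:x0+w],None,fx=k,fy=k,interpolation=cv2.INTER_CUBIC)
    for i in range(0,w,10): cv2.putText(q,str(x0+i),(i*k,8),0,.3,(0,255,255),1);cv2.line(q,(i*k,10),(i*k,14),(0,255,255),1)
    for i in range(0,h,10): cv2.putText(q,str(y0+i),(0,i*k+4),0,.3,(0,255,255),1);cv2.line(q,(20,i*k),(24,i*k),(0,255,255),1)
    cv2.imwrite(fn,q)
E
python3 - <<'E'
from h import *
p=cv2.imread("pics/top0.png")
crop(p,240,130,90,80,8,"pics/c_lid.png");crop(p,370,180,55,55,10,"pics/c_knob.png")
p=cv2.imread("pics/scene0.png")
crop(p,215,180,55,60,10,"pics/c_knobs.png");crop(p,330,170,100,85,8,"pics/c_lids.png")
E
```

```text
(no output)
```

View pics/c_lid.png

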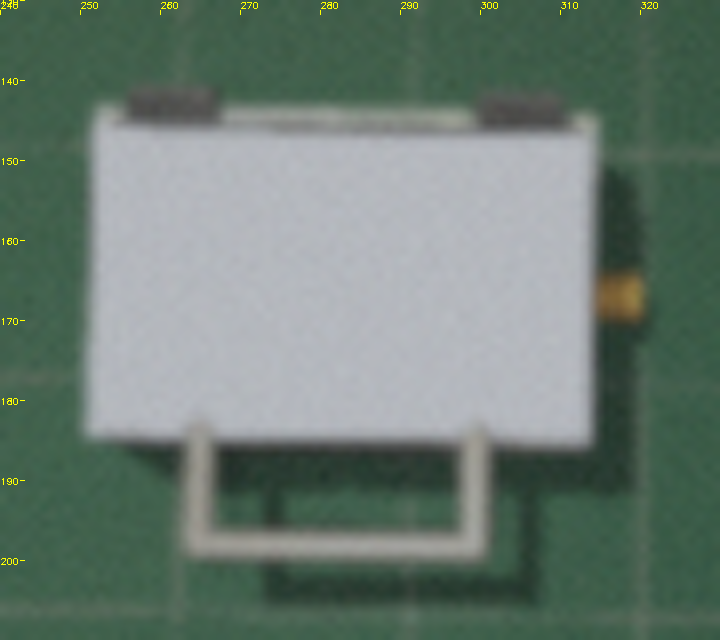

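View pics/c_knob.png

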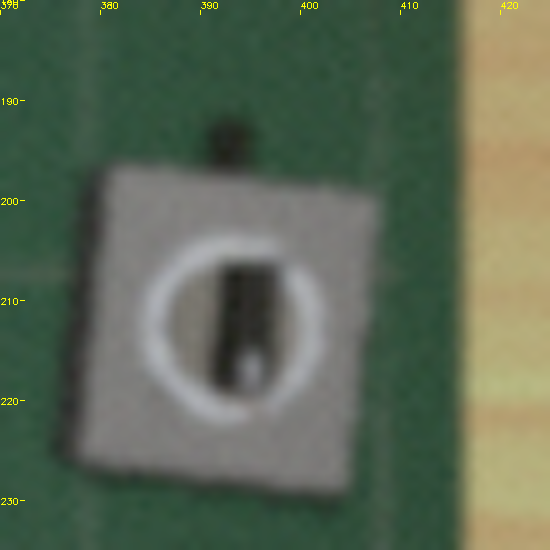

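View pics/c_knobs.png

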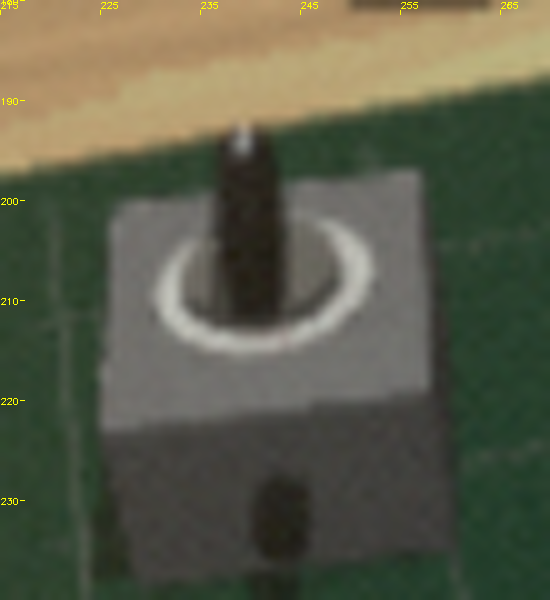

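View pics/c_lids.png

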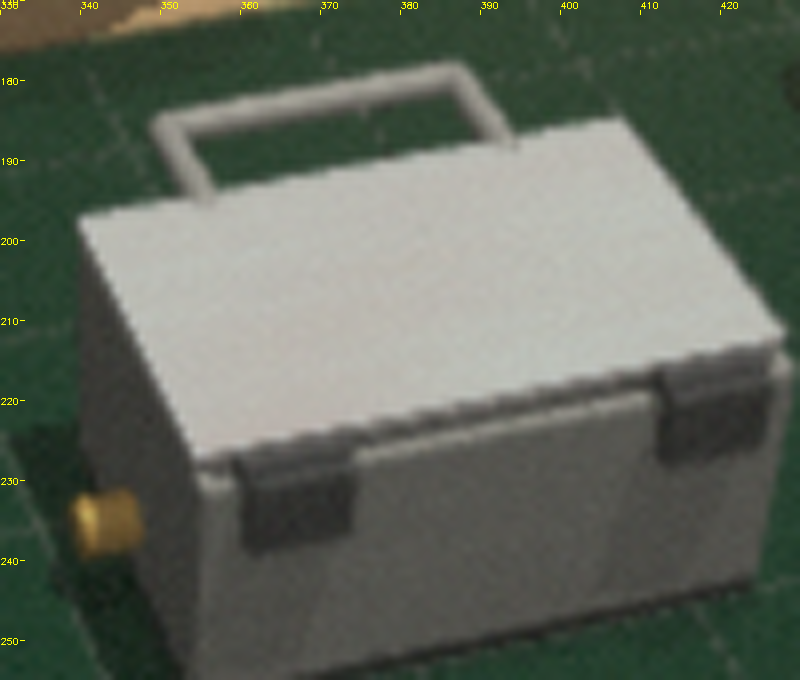

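Run:
```python
from h import *
np.set_printoptions(precision=4,suppress=True)
L=[ray("top",u,v,.108) for u,v in((252,146),(314.3,146),(251,184.5),(314,185.5))]
print("lid",L, "w",np.linalg.norm(L[0]-L[1]),np.linalg.norm(L[2]-L[3]),np.linalg.norm(L[0]-L[2]))
B=[ray("top",u,v,.108) for u,v in((263,198),(300.2,198))];print("bar",B,np.linalg.norm(B[0]-B[1]),(B[0]+B[1])/2)
B=[ray("scene",u,v,.108) for u,v in((349,184),(387,178.5))];print("bar scene",B,np.linalg.norm(B[0]-B[1]),(B[0]+B[1])/2)
K=[ray("top",u,v,.062) for u,v in((380.5,196.5),(407.5,199.3),(404.7,229),(377.8,226.2))]
print("box",K,np.mean(K,0),[np.linalg.norm(K[i]-K[i-1]) for i in range(4)])
print("axis edges", [np.degrees(np.arctan2(*(K[i]-K[i-1])[[1,0]])) for i in range(4)])
print("ring",ray("top",393.2,212.8,.064), ray("scene",241.5,206.5,.064))
print("bar top", ray("top",394.3,206,.104),ray("top",393.5,219,.104))
print("bar top sc", ray("scene",239,193.5,.104))
print("engine",ray("top",195,217,.078),"jar",ray("top",402,145,.075),"green",ray("top",344,225,.062))
c=arm.sense();print(Ro.from_rotvec(c["ee_rot"]).as_matrix())
d=np.load("pics/top0.npy")
for u,v in((394,212),(394,214),(385,200),(282,160),(195,217)): print(u,v,d[v,u],ray("top",u,v,depth=d[v,u]))
```

```text
lid [array([0.6497, 0.1213, 0.108 ]), array([ 0.6512, -0.0774,  0.108 ]), array([0.5265, 0.1227, 0.108 ]), array([ 0.5246, -0.0772,  0.108 ])] w 0.1987314678586417 0.1998798881237681 0.12316211087809521
bar [array([0.4839, 0.0842, 0.108 ]), array([ 0.4846, -0.0336,  0.108 ])] 0.11777762811709322 [0.4842 0.0253 0.108 ]
bar scene [array([ 0.4812, -0.0335,  0.108 ]), array([0.4884, 0.0789, 0.108 ])] 0.11260548165637378 [0.4848 0.0227 0.108 ]
box [array([ 0.4931, -0.2967,  0.062 ]), array([ 0.4844, -0.3858,  0.062 ]), array([ 0.3869, -0.3758,  0.062 ]), array([ 0.3956, -0.2874,  0.062 ])] [ 0.44   -0.3364  0.062 ] [np.float64(0.0979224488578213), np.float64(0.08951064286598684), np.float64(0.09801124265240856), np.float64(0.08879822957342595)]
axis edges [np.float64(-5.419527817627547), np.float64(-95.57797098207763), np.float64(174.1638367412984), np.float64(84.36513660753111)]
ring [ 0.4397 -0.3379  0.064 ] [ 0.436  -0.3359  0.064 ]
bar top [ 0.461  -0.3336  0.104 ] [ 0.4196 -0.3308  0.104 ]
bar top sc [ 0.4277 -0.3356  0.104 ]
engine [0.4226 0.3055 0.078 ] jar [ 0.6623 -0.366   0.075 ] green [ 0.399  -0.1765  0.062 ]
[[-0.0001  0.3001 -0.9539]
 [ 0.0011 -0.9539 -0.3001]
 [-1.     -0.0011 -0.0002]]
394 212 1.3384787 [ 0.4419 -0.3323  0.1048]
394 214 1.3394918 [ 0.4355 -0.3326  0.1035]
385 200 1.3797644 [ 0.4815 -0.3108  0.0655]
282 160 1.3381246 [0.6052 0.0251 0.1098]
195 217 1.3537916 [0.4226 0.3052 0.0791]
```

```bash
cat >> h.py <<'E'
def rel(P,x,y):
    """target world pos, tool x dir, tool y dir -> turn,shift mm from the measured pose"""
    s=arm.sense();R=Ro.from_rotvec(s["ee_rot"])
    x=np.array(x,float);x/=np.linalg.norm(x);y=np.array(y,float);y-=x*(x@y);y/=np.linalg.norm(y)
    T=Ro.from_matrix(np.c_[x,y,np.cross(x,y)])
    print("turn",(R.inv()*T).as_rotvec().round(4),"shift",(R.inv().apply(np.array(P)-s["ee_pos"])*1000).round(1))
def st():
    s=arm.sense();np.set_printoptions(precision=4,suppress=True)
    print(s["time_s"],s["ee_pos"],"q",s["joints"],"F",s["force"],"M",s["wrist_torque"],"w",s["grip_width"]);print(Ro.from_rotvec(s["ee_rot"]).as_matrix())
E
python3 - <<'E'
from h import *
a=np.radians(-95.3)
rel((.439,-.3345,.245),(0,0,-1),(np.cos(a),np.sin(a),0))
rel((.439,-.3345,.155),(0,0,-1),(np.cos(a),np.sin(a),0))
E
```

```text
turn [ 0.3973 -0.      0.0011] shift [  -0.   -74.  -318.3]
turn [ 0.3973 -0.      0.0011] shift [  90.   -73.9 -318.3]
```

drive_tool(moves=[[[0.397, 0, 0.001], [0, -74, -318], 60], [[0.397, 0, 0.001], [0, -74, -318], 60], [[0.397, 0, 0.001], [0, -74, -318], 60], [[0.397, 0, 0.001], [0, -74, -318], 60], [[0.397, 0, 0.001], [0, -74, -318], 60], [[0.397, 0, 0.001], [0, -74, -318], 60], [[0.397, 0, 0.001], [0, -74, -318], 60], [[0.397, 0, 0.001], [0, -74, -318], 60], [[0.397, 0, 0.001], [0, -74, -318], 60], [[0.397, 0, 0.001], [45, -74, -318], 60], [[0.397, 0, 0.001], [90, -74, -318], 60], [[0.397, 0, 0.001], [90, -74, -318], 60]])

```text
time_s: 1.1
ee_pos: [0.4367, -0.3323, 0.1491]
ee_rot: [-2.163, 0.092, 2.179]
force: [-0.9, 1.1, -1.7]
grip_width: 0.0511
```

Run:
```python
from h import *
st()
p,d=vision.grab_frame("top");crop(p,350,160,90,90,6,"pics/k1t.png")
p,d=vision.grab_frame("scene");crop(p,200,130,90,110,6,"pics/k1s.png")
a=np.radians(-95.3)
rel((.439,-.3345,.089),(0,0,-1),(np.cos(a),np.sin(a),0))
```

```text
1.1 [ 0.4367 -0.3323  0.1491] q [-0.8638  0.4613  1.5476 -0.0007  1.1429  0.7991] F [-0.9456  1.0699 -1.7262] M [ 0.0772 -0.0352  0.0121] w 0.05111246976669946
[[-0.0072 -0.0917 -0.9958]
 [ 0.0074 -0.9958  0.0916]
 [-0.9999 -0.0067  0.0078]]
turn [0.     0.0025 0.0016] shift [65.4  0.  -1.1]
```

View pics/k1s.png

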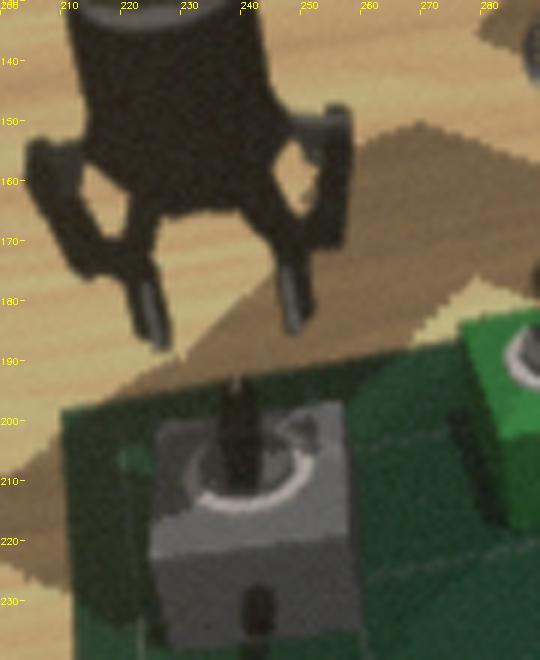

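The gripper stands above the knob with the bar between the jaws: fingertips at (226,187) and (249,184), knob at (240,200). I'll descend and grip.

drive_tool(moves=[[[0, 0, 0], [30, 0, 0], 60], [[0, 0, 0], [55, 0, 0], 60], [[0, 0, 0], [65, 0, 0], 60], [[0, 0, 0], [65, 0, 0], 60], [[0, 0, 0], [65, 0, 0], 10], [[0, 0, 0], [65, 0, 0], 0], [[0, 0, 0], [65, 0, 0], 0], [[0, 0, 0], [65, 0, 0], 0], [[0, 0, 0], [65, 0, 0], 0], [[0, 0, 0], [65, 0, 0], 0]], squeeze=40)

```text
time_s: 2.03
ee_pos: [0.4393, -0.3366, 0.0925]
ee_rot: [-2.18, 0.107, 2.173]
force: [-0.7, -5.2, 4.5]
grip_width: 0.0132
```

Run:
```python
from h import *
st()
```

```text
2.0333 [ 0.4393 -0.3366  0.0925] q [-0.865   0.536   1.5969 -0.0017  1.0027  0.7999] F [-0.6954 -5.1567  4.4597] M [-0.6508  0.2929 -0.3764] w 0.01321160196945854
[[ 0.0028 -0.093  -0.9957]
 [-0.0055 -0.9957  0.093 ]
 [-1.      0.0052 -0.0033]]
```

drive_tool(moves=[[[0.11, 0, 0], [0, 2, 0], 0], [[0.22, 0, 0], [0, 2, 0], 0], [[0.33, 0, 0], [0, 2, 0], 0], [[0.44, 0, 0], [0, 2, 0], 0], [[0.55, 0, 0], [0, 2, 0], 0], [[0.66, 0, 0], [0, 2, 0], 0], [[0.77, 0, 0], [0, 2, 0], 0], [[0.88, 0, 0], [0, 2, 0], 0], [[0.99, 0, 0], [0, 2, 0], 0], [[1.08, 0, 0], [0, 2, 0], 0], [[1.08, 0, 0], [0, 2, 0], 0]])

```text
time_s: 2.95
ee_pos: [0.4401, -0.3358, 0.0924]
ee_rot: [-1.496, 0.994, 1.49]
force: [5.8, 10.0, 9.6]
grip_width: 0.0131
```

Run:
```python
from h import *
st()
```

```text
2.95 [ 0.4401 -0.3358  0.0924] q [-0.8646  0.5374  1.5947  0.0031  1.0067  1.8812] F [5.7681 9.9795 9.6446] M [ 1.787  -0.978   0.1492] w 0.013051702478084536
[[ 0.0038 -0.9233 -0.384 ]
 [-0.0004 -0.384   0.9233]
 [-1.     -0.0034 -0.0019]]
```

drive_tool(moves=[[[0.02, 0, 0], [0, 0, 0], 0], [[0.04, 0, 0], [0, 0, 0], 0], [[0.06, 0, 0], [0, 0, 0], 0], [[0.06, 0, 0], [0, 0, 0], 0]])

```text
time_s: 3.28
ee_pos: [0.4402, -0.3359, 0.0924]
ee_rot: [-1.457, 1.028, 1.451]
force: [6.3, 9.8, 8.2]
grip_width: 0.0133
```

Run:
```python
from h import *
st()
```

```text
3.2833 [ 0.4402 -0.3359  0.0924] q [-0.8644  0.5375  1.5946  0.0026  1.0063  1.9367] F [6.2949 9.8268 8.2219] M [ 1.6348 -1.0566  0.516 ] w 0.013317565563202502
[[ 0.0038 -0.9431 -0.3325]
 [-0.001  -0.3326  0.9431]
 [-1.     -0.0032 -0.0022]]
```

drive_tool(moves=[[[0.03, 0, 0], [0, 0, 0], 0], [[0.06, 0, 0], [0, 0, 0], 0], [[0.06, 0, 0], [0, 0, 0], 0]])

```text
time_s: 3.53
ee_pos: [0.4402, -0.3359, 0.0925]
ee_rot: [-1.416, 1.062, 1.41]
force: [6.1, 9.3, 9.5]
grip_width: 0.0135
```

Run:
```python
from h import *
st()
p,d=vision.grab_frame("top");crop(p,350,160,90,90,6,"pics/k2t.png")
```

```text
3.5333 [ 0.4402 -0.3359  0.0925] q [-0.8642  0.5375  1.5945  0.0018  1.0063  1.9957] F [6.0709 9.3329 9.4752] M [ 1.5572 -0.9891  1.5145] w 0.013538294871067575
[[ 0.0033 -0.9608 -0.2771]
 [-0.0016 -0.2771  0.9608]
 [-1.     -0.0027 -0.0024]]
```

View pics/k2t.png

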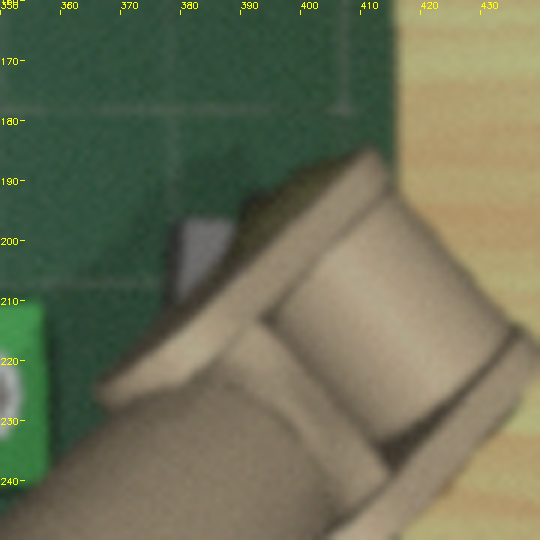

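The wrist torque jumped to 1.5 N m, well above the 0.16 N m spring, so the knob is at its stop. I'll open and lift.

drive_tool(moves=[[[0, 0, 0], [0, 0, 0], 100], [[0, 0, 0], [0, 0, 0], 100], [[0, 0, 0], [0, 0, 0], 100], [[0, 0, 0], [0, 0, 0], 100], [[0, 0, 0], [0, 0, 0], 100], [[0, 0, 0], [-30, 0, 0], 100], [[0, 0, 0], [-70, 0, 0], 100], [[0, 0, 0], [-110, 0, 0], 100], [[0, 0, 0], [-130, 0, 0], 100]])

```text
time_s: 4.33
ee_pos: [0.4392, -0.3378, 0.2255]
ee_rot: [-1.418, 1.067, 1.405]
force: [-0.6, -0.7, 1.3]
grip_width: 0.0858
```

Run:
```python
from h import *
st()
p,d=vision.grab_frame("scene");cv2.imwrite("pics/k3full.png",p);crop(p,200,150,90,90,6,"pics/k3s.png")
rel((.4,-.12,.225),(0,0,-1),(1,0,0))
rel((.4,-.12,.225),(0,0,-1),(-1,0,0))
```

```text
4.3333 [ 0.4392 -0.3378  0.2255] q [-0.8668  0.3881  1.4451 -0.0008  1.3005  1.9966] F [-0.6276 -0.6919  1.3309] M [-0.0625  0.0117 -0.0141] w 0.08576753737463437
[[ 0.0045 -0.9615 -0.2747]
 [-0.0065 -0.2748  0.9615]
 [-1.     -0.0026 -0.0075]]
turn [-2.8632 -0.0084 -0.0153] shift [  0.4 -21.8 221. ]
turn [ 0.2784 -0.0106  0.0058] shift [  0.4 -21.8 221. ]
```

View pics/k3s.png

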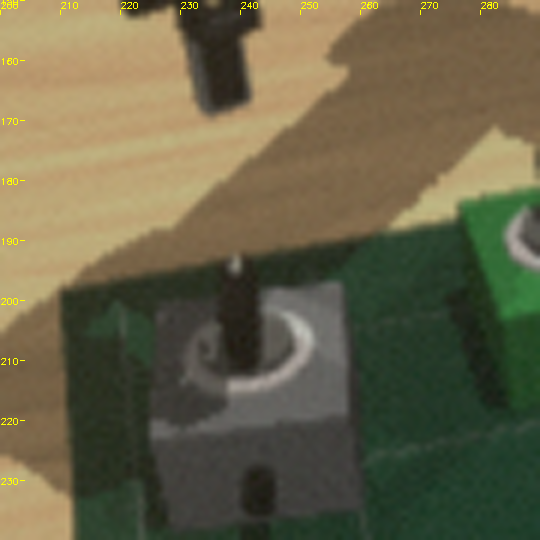

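The knob is back at rest: its bar is at (238,193)–(240,210), the same pose as before. Next I'll go above the handle bar.

Run:
```python
from h import *
rel((.4845,.024,.2),(0,0,-1),(1,0,0))
```

```text
turn [-2.8632 -0.0084 -0.0153] shift [  24.6 -142.5  336.6]
```

drive_tool(moves=[[[-0.12, 0, 0], [0, -10, 20], 40], [[-0.24, 0, 0], [0, -20, 45], 40], [[-0.36, 0, 0], [0, -30, 70], 40], [[-0.48, 0, 0], [0, -40, 100], 40], [[-0.6, 0, 0], [0, -52, 130], 40], [[-0.72, 0, 0], [0, -64, 160], 40], [[-0.84, 0, 0], [0, -76, 190], 40], [[-0.96, 0, 0], [0, -90, 220], 40], [[-1.08, 0, 0], [0, -104, 250], 40], [[-1.2, 0, 0], [0, -120, 280], 40], [[-1.32, 0, 0], [0, -132, 310], 40], [[-1.44, 0, 0], [5, -142, 336], 40]])

```text
time_s: 5.38
ee_pos: [0.4831, 0.0271, 0.2156]
ee_rot: [2.143, 0.163, -2.138]
force: [0.4, 0.1, -0.9]
grip_width: 0.0344
```

Run:
```python
from h import *
st()
rel((.4845,.024,.2),(0,0,-1),(1,0,0))
```

```text
5.3833 [0.4831 0.0271 0.2156] q [-0.1863  0.2478  1.6645 -0.001   1.2268  1.2309] F [ 0.413   0.0587 -0.8677] M [-0.0313  0.0158 -0.0131] w 0.03436221309893958
[[ 0.0022  0.1534 -0.9882]
 [-0.0014 -0.9882 -0.1534]
 [-1.      0.0017 -0.002 ]]
turn [-1.4168 -0.0004 -0.0028] shift [15.6  3.2 -0.9]
```

drive_tool(moves=[[[-0.12, 0, 0], [0, 1, 0], 40], [[-0.24, 0, 0], [0, 2, 0], 40], [[-0.36, 0, 0], [5, 3, 0], 40], [[-0.48, 0, 0], [10, 3, 0], 40], [[-0.6, 0, 0], [15, 3, 0], 40], [[-0.72, 0, 0], [15, 3, 0], 40], [[-0.84, 0, 0], [15, 3, 0], 40], [[-0.96, 0, 0], [15, 3, 0], 40], [[-1.08, 0, 0], [15, 3, 0], 40], [[-1.2, 0, 0], [15, 3, 0], 40], [[-1.32, 0, 0], [15, 3, 0], 40], [[-1.417, 0, 0], [15, 3, 0], 40]])

```text
time_s: 6.38
ee_pos: [0.4832, 0.0221, 0.1999]
ee_rot: [1.209, 1.208, -1.21]
force: [0.5, 0.2, -0.4]
grip_width: 0.0342
```

Run:
```python
from h import *
st()
p,d=vision.grab_frame("scene");crop(p,330,120,100,110,6,"pics/l1s.png")
p,d=vision.grab_frame("top");crop(p,240,130,100,90,6,"pics/l1t.png")
rel((.4845,.024,.1),(0,0,-1),(1,0,0))
```

```text
6.3833 [0.4832 0.0221 0.1999] q [-0.1965  0.2645  1.6865 -0.0012  1.1899 -0.1957] F [ 0.4655  0.2442 -0.4291] M [-0.023  -0.0145  0.0028] w 0.034156208471477566
[[ 0.0004  1.     -0.0004]
 [-0.0013 -0.0004 -1.    ]
 [-1.      0.0004  0.0013]]
turn [-0.0054  0.0012 -0.0004] shift [99.9  1.3 -2. ]
```

View pics/l1s.png

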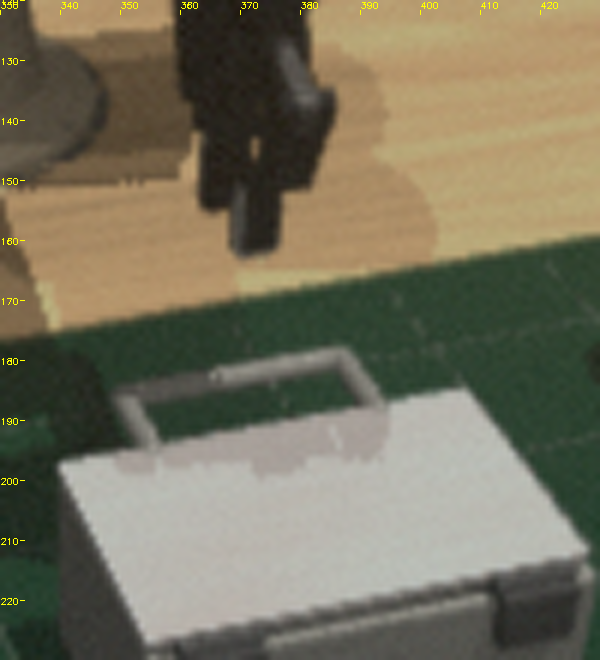

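View pics/l1t.png

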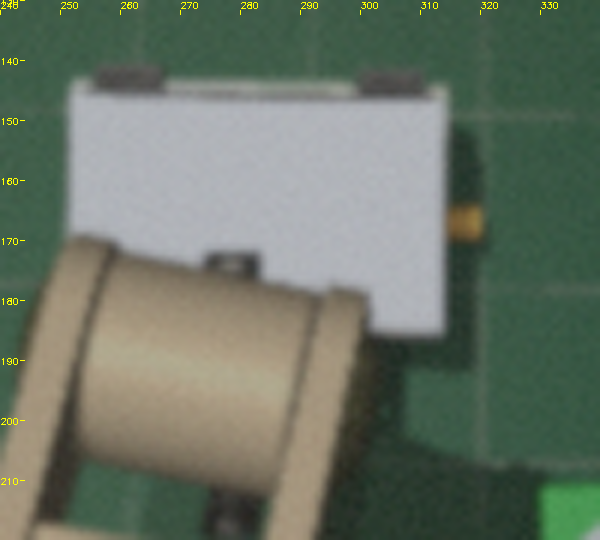

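The jaws are above the middle of the bar, with the front finger at (371,160) and the bar running (350,184)–(388,178). I'll descend and close.

drive_tool(moves=[[[0, 0, 0], [25, 1, -1], 40], [[0, 0, 0], [50, 1, -2], 40], [[0, 0, 0], [75, 1, -2], 40], [[0, 0, 0], [90, 1, -2], 40], [[0, 0, 0], [100, 1, -2], 40], [[0, 0, 0], [100, 1, -2], 40], [[0, 0, 0], [100, 1, -2], 0], [[0, 0, 0], [100, 1, -2], 0], [[0, 0, 0], [100, 1, -2], 0], [[0, 0, 0], [100, 1, -2], 0], [[0, 0, 0], [100, 1, -2], 0]], squeeze=40)

```text
time_s: 7.4
ee_pos: [0.4845, 0.0241, 0.101]
ee_rot: [1.214, 1.204, -1.213]
force: [-3.4, -0.3, 7.1]
grip_width: 0.0108
```

Run:
```python
from h import *
st()
```

```text
7.4 [0.4845 0.0241 0.101 ] q [-0.1917  0.3986  1.7947 -0.0013  0.9461 -0.1847] F [-3.3734 -0.268   7.0953] M [-0.0969  0.4113 -0.0582] w 0.01078079769897486
[[ 0.0019  1.     -0.0063]
 [-0.0015 -0.0063 -1.    ]
 [-1.      0.0019  0.0015]]
```

drive_tool(moves=[[[0, 0, 0], [-2, 0, 0], 0], [[0, 0, 0], [-5, 0, 0], 0], [[0, 0, 0], [-9.5, 0.3, 0], 0], [[0, 0, 0], [-14, 0.6, 0], 0], [[0, 0, 0], [-18, 1, 0], 0], [[0, 0, 0], [-22, 1.5, 0], 0], [[0, 0, 0], [-26.5, 2.1, 0], 0], [[0, 0, 0], [-31, 2.8, 0], 0], [[0, 0, 0], [-35, 3.6, 0], 0], [[0, 0, 0], [-39, 4.5, 0], 0], [[0, 0, 0], [-42.5, 5.3, 0], 0], [[0, 0, 0], [-44, 5.8, 0], 0]])

```text
time_s: 8.4
ee_pos: [0.4897, 0.0242, 0.1443]
ee_rot: [1.212, 1.206, -1.215]
force: [0.4, -5.3, -3.9]
grip_width: 0.0104
```

Run:
```python
from h import *
st()
p,d=vision.grab_frame("scene");crop(p,320,110,110,130,5,"pics/l2s.png")
```

```text
8.4 [0.4897 0.0242 0.1443] q [-0.1895  0.3461  1.7361 -0.0016  1.0598 -0.1828] F [ 0.422  -5.3374 -3.8684] M [-0.744   0.2285  0.0302] w 0.010424687657523324
[[-0.0007  1.     -0.0058]
 [-0.0013 -0.0058 -1.    ]
 [-1.     -0.0006  0.0013]]
```

View pics/l2s.png

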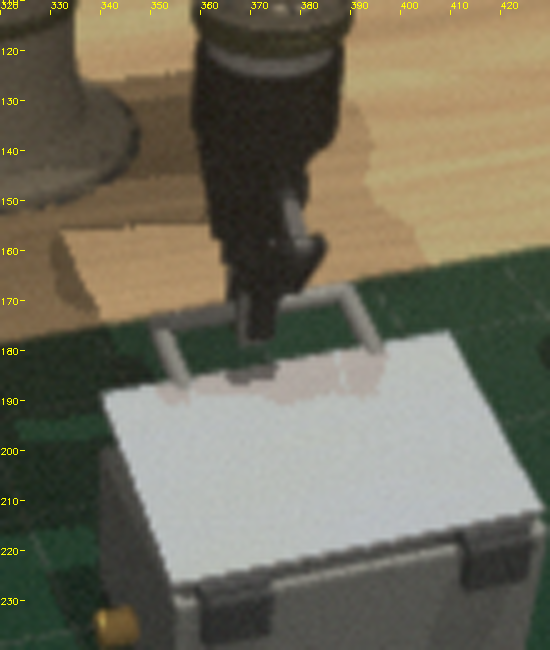

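The lid is following the bar (bar at (353,173)–(390,168), gap open) with a pull of about 4 N. I'll compute the rest of the arc.

Run:
```python
import numpy as np
def seg(a,b,n=12):
    s=(np.arange(1,n+1)-.5)/(n-1); s=np.clip(s,0,1); s=s*s*(3-2*s)*.4+s*.6
    for t in a+(b-a)*s: print(f"[{-172*(np.sin(t)-np.sin(a)):.1f}, {172*(np.cos(a)-np.cos(t)):.1f}]",end=" ")
    print()
for a,b in((.26,.62),(.62,.98),(.98,1.3),(1.3,1.5)):print(a,b);seg(a,b)
```

```text
0.26 0.62
[-1.8, 0.5] [-6.1, 1.7] [-11.2, 3.4] [-16.9, 5.4] [-22.9, 7.9] [-29.0, 10.6] [-35.1, 13.6] [-40.8, 16.7] [-46.0, 19.8] [-50.5, 22.7] [-54.2, 25.2] [-55.7, 26.2] 
0.62 0.98
[-1.5, 1.1] [-5.1, 3.8] [-9.3, 7.1] [-13.9, 11.0] [-18.7, 15.4] [-23.4, 20.2] [-28.0, 25.1] [-32.3, 30.0] [-36.1, 34.7] [-39.3, 39.0] [-41.9, 42.7] [-42.9, 44.2] 
0.98 1.3
[-0.9, 1.4] [-3.1, 4.7] [-5.5, 8.8] [-8.2, 13.5] [-10.9, 18.6] [-13.4, 24.0] [-15.8, 29.4] [-18.0, 34.8] [-19.8, 39.9] [-21.3, 44.4] [-22.4, 48.2] [-22.9, 49.8] 
1.3 1.5
[-0.3, 1.0] [-0.9, 3.4] [-1.6, 6.3] [-2.4, 9.6] [-3.1, 13.1] [-3.8, 16.8] [-4.4, 20.5] [-4.9, 24.0] [-5.3, 27.4] [-5.6, 30.3] [-5.8, 32.8] [-5.8, 33.8]
```

drive_tool(moves=[[[0, 0, 0], [-2, 0.5, 0], 0], [[0, 0, 0], [-6, 1.7, 0], 0], [[0, 0, 0], [-11, 3.4, 0], 0], [[0, 0, 0], [-17, 5.4, 0], 0], [[0, 0, 0], [-23, 8, 0], 0], [[0, 0, 0], [-29, 10.6, 0], 0], [[0, 0, 0], [-35, 13.6, 0], 0], [[0, 0, 0], [-41, 16.7, 0], 0], [[0, 0, 0], [-46, 19.8, 0], 0], [[0, 0, 0], [-50.5, 22.7, 0], 0], [[0, 0, 0], [-54, 25, 0], 0], [[0, 0, 0], [-55.5, 26, 0], 0]])

```text
time_s: 9.45
ee_pos: [0.5135, 0.024, 0.1996]
ee_rot: [1.208, 1.211, -1.22]
force: [-15.7, -5.8, 6.3]
grip_width: 0.0102
```

Run:
```python
from h import *
st()
```

```text
9.45 [0.5135 0.024  0.1996] q [-0.1801  0.3334  1.5935 -0.0032  1.2217 -0.1735] F [-15.7365  -5.8235   6.2815] M [-1.0452  2.6981  0.0252] w 0.010221009510459837
[[-0.0074  1.     -0.0055]
 [-0.0017 -0.0055 -1.    ]
 [-1.     -0.0074  0.0018]]
```

The measured x lags the commanded x by 2.8 mm, with about 16 N of radial push. That matches the bar rolling along one pad, 6 mm per rad (its radius). I'll replan with that term and the measured hinge.

```bash
cat > arc.py <<'E'
import numpy as np,sys
def seg(a,b,xc,zc,xh=.6565,roll=.006,n=12):
    s=np.clip((np.arange(1,n+1)-.5)/(n-1),0,1); s=s*s*(3-2*s)*.4+s*.6
    for t in a+(b-a)*s:
        x=xh-.172*np.cos(t);z=.101+.172*np.sin(t)+roll*t
        print(f"[{-1000*(z-zc):.1f}, {1000*(x-xc):.1f}]",end=" ")
    print("end cmd",x,z)
E
python3 -c "
from arc import *
seg(.595,.93,.5163,.2005)"
```

```text
[-1.9, -1.3] [-5.5, 1.1] [-9.7, 4.1] [-14.3, 7.7] [-19.1, 11.6] [-23.9, 15.8] [-28.5, 20.2] [-32.9, 24.6] [-36.8, 28.9] [-40.2, 32.7] [-42.9, 36.0] [-44.0, 37.4] end cmd 0.5536725550465846 0.24445862983200967
```

drive_tool(moves=[[[0, 0, 0], [-2, -1, 0], 0], [[0, 0, 0], [-5.5, 1, 0], 0], [[0, 0, 0], [-9.7, 4, 0], 0], [[0, 0, 0], [-14.3, 7.7, 0], 0], [[0, 0, 0], [-19, 11.6, 0], 0], [[0, 0, 0], [-24, 15.8, 0], 0], [[0, 0, 0], [-28.5, 20.2, 0], 0], [[0, 0, 0], [-33, 24.6, 0], 0], [[0, 0, 0], [-37, 29, 0], 0], [[0, 0, 0], [-40, 32.7, 0], 0], [[0, 0, 0], [-43, 36, 0], 0], [[0, 0, 0], [-44, 37.4, 0], 0]])

```text
time_s: 10.45
ee_pos: [0.5529, 0.0236, 0.2434]
ee_rot: [1.211, 1.206, -1.216]
force: [-2.8, -5.9, -0.8]
grip_width: 0.0105
```

Run:
```python
from h import *
st()
p,d=vision.grab_frame("scene");crop(p,320,80,110,130,5,"pics/l3s.png")
```

```text
10.45 [0.5529 0.0236 0.2434] q [-0.1682  0.3782  1.4118 -0.0023  1.3534 -0.1615] F [-2.776  -5.9272 -0.8137] M [-0.9565  0.896  -0.0791] w 0.010528609171852504
[[-0.0021  1.     -0.0062]
 [-0.0019 -0.0062 -1.    ]
 [-1.     -0.0021  0.0019]]
```

View pics/l3s.png

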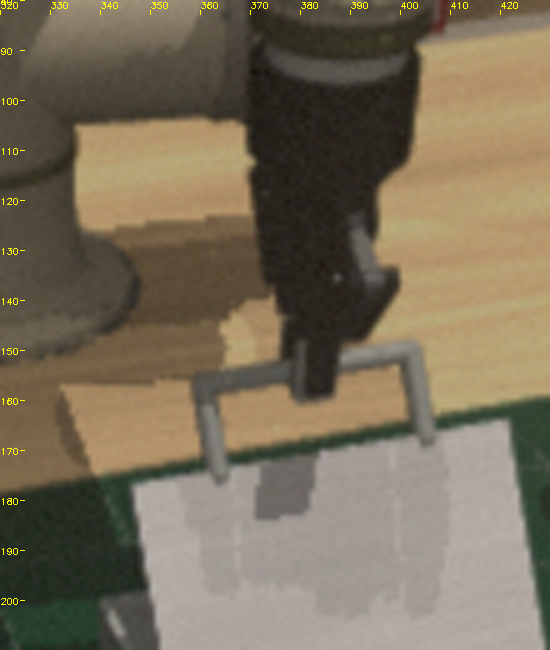

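```bash
python3 -c "
from arc import *
seg(.93,1.27,.5537,.2445)
seg(1.27,1.5,.6055,.2729)"
```

```text
[-1.0, 1.4] [-3.7, 4.8] [-6.7, 9.0] [-9.9, 13.9] [-13.2, 19.2] [-16.4, 24.8] [-19.4, 30.5] [-22.1, 36.1] [-24.4, 41.4] [-26.3, 46.2] [-27.8, 50.2] [-28.4, 51.8] end cmd 0.6055396898568451 0.27289734716056707
[-0.4, 1.2] [-1.3, 3.9] [-2.3, 7.2] [-3.4, 11.0] [-4.5, 15.0] [-5.4, 19.2] [-6.3, 23.5] [-7.1, 27.6] [-7.7, 31.4] [-8.2, 34.8] [-8.5, 37.7] [-8.7, 38.8] end cmd 0.6443332013131551 0.28156913769589736
```

drive_tool(moves=[[[0, 0, 0], [-1, 1.4, 0], 0], [[0, 0, 0], [-3.7, 4.8, 0], 0], [[0, 0, 0], [-6.7, 9, 0], 0], [[0, 0, 0], [-9.9, 13.9, 0], 0], [[0, 0, 0], [-13.2, 19.2, 0], 0], [[0, 0, 0], [-16.4, 24.8, 0], 0], [[0, 0, 0], [-19.4, 30.5, 0], 0], [[0, 0, 0], [-22, 36, 0], 0], [[0, 0, 0], [-24.4, 41.4, 0], 0], [[0, 0, 0], [-26.3, 46.2, 0], 0], [[0, 0, 0], [-27.8, 50.2, 0], 0], [[0, 0, 0], [-28.4, 51.8, 0], 0]])

```text
time_s: 11.5
ee_pos: [0.6047, 0.0231, 0.272]
ee_rot: [1.211, 1.206, -1.216]
force: [-5.8, -5.9, 9.4]
grip_width: 0.0103
```

Run:
```python
from h import *
st()
```

```text
11.5 [0.6047 0.0231 0.272 ] q [-0.1542  0.4797  1.1882 -0.0025  1.4753 -0.1476] F [-5.7989 -5.943   9.3585] M [-1.0304  1.2196  0.0783] w 0.010344904380271719
[[-0.002   1.     -0.0064]
 [-0.0022 -0.0064 -1.    ]
 [-1.     -0.002   0.0023]]
```

drive_tool(moves=[[[0, 0, 0], [-1, 1.2, 0], 0], [[0, 0, 0], [-2, 4, 0], 0], [[0, 0, 0], [-3, 7, 0], 0], [[0, 0, 0], [-4.2, 11, 0], 0], [[0, 0, 0], [-5.3, 15, 0], 0], [[0, 0, 0], [-6.3, 19, 0], 0], [[0, 0, 0], [-7.2, 23.5, 0], 0], [[0, 0, 0], [-8, 27.5, 0], 0], [[0, 0, 0], [-8.7, 31.5, 0], 0], [[0, 0, 0], [-9.2, 35, 0], 0], [[0, 0, 0], [-9.5, 37.5, 0], 0], [[0, 0, 0], [-9.7, 39, 0], 0]])

```text
time_s: 12.5
ee_pos: [0.6437, 0.0227, 0.2809]
ee_rot: [1.211, 1.206, -1.217]
force: [-1.5, -6.4, -3.1]
grip_width: 0.0103
```

Run:
```python
from h import *
st()
for n in("scene","top"):
    p,d=vision.grab_frame(n);cv2.imwrite(f"pics/{n}9.png",p);np.save(f"pics/{n}9.npy",d)
    if n=="scene": crop(p,330,90,120,150,5,"pics/l4s.png")
    else: crop(p,230,100,110,100,7,"pics/l4t.png")
```

```text
12.5 [0.6437 0.0227 0.2809] q [-0.1453  0.5722  1.0214 -0.0026  1.5503 -0.1386] F [-1.4972 -6.3879 -3.0515] M [-1.112   0.6078  0.0044] w 0.010331851615491081
[[-0.0027  1.     -0.0067]
 [-0.0022 -0.0067 -1.    ]
 [-1.     -0.0026  0.0023]]
```

View pics/l4s.png

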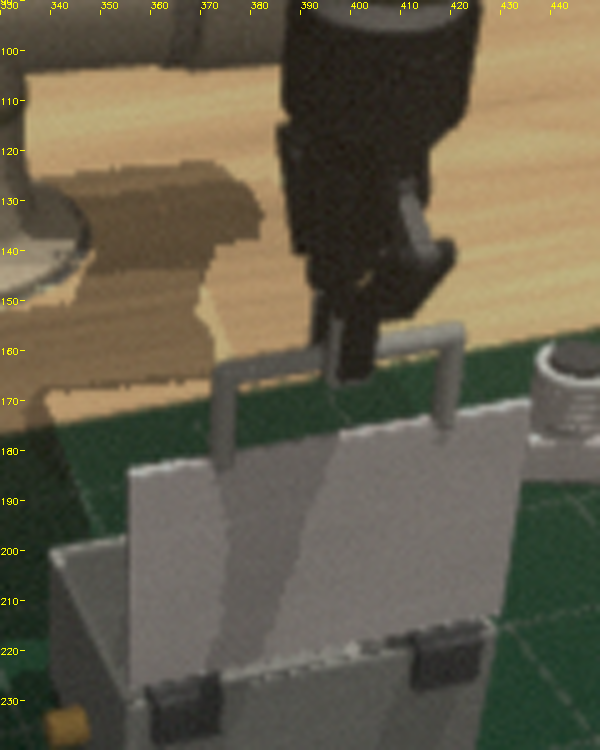

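View pics/l4t.png

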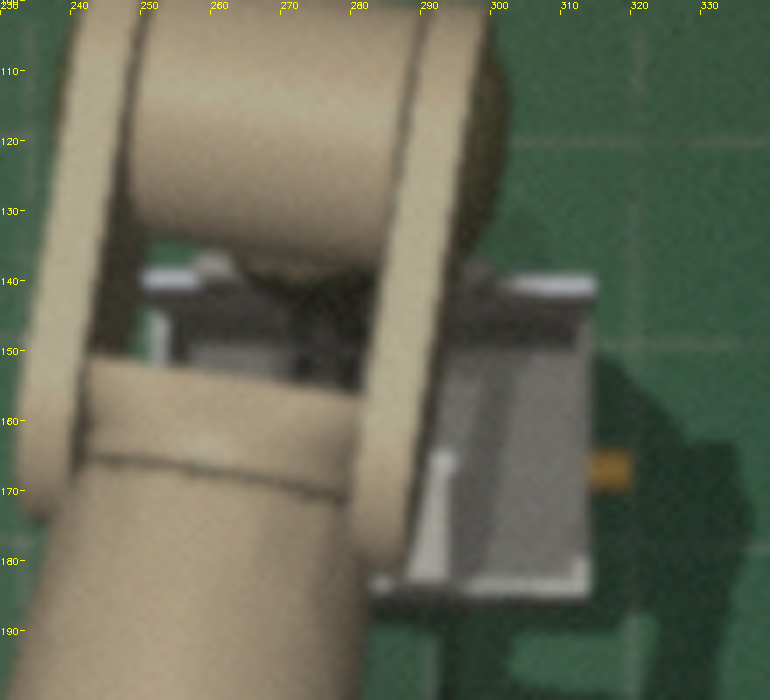

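The lid is nearly upright: top edge (356,183)–(434,170), hinge edge near (356,230)–(428,213). A plane fit on the depth image should give its angle.

```bash
cat >> h.py <<'E'
def lidang(d):
    P=[]
    for v in range(186,214):
        for u in range(362,426):
            if d[v,u]>0:
                X=ray("scene",u,v,depth=d[v,u])
                if .12<X[2]<.235: P.append(X)
    P=np.array(P); c=np.median(P,0);k=np.ones(len(P),bool)
    for _ in range(5):
        c=P[k].mean(0);n=np.linalg.svd(P[k]-c,full_matrices=False)[2][2];r=(P-c)@n;k=abs(r)<.005
    n*=np.sign(n[0])
    # front (outer) face normal (sin th, 0, cos th)
    x105=c[0]-( (np.array([0,.024,.105])-[0,c[1],c[2]])@n)/n[0]
    print("n",n,"angle",np.arctan2(n[0],n[2]),"yaw",n[1]/n[0],len(P),k.sum(),"face x at z=.105:",x105)
E
python3 - <<'E'
from h import *
lidang(np.load("pics/scene9.npy"))
c=ray("scene",356,183.5,z=.23)
print(c,np.arccos((.6565-.6437)/.172))
d=np.load("pics/top9.npy")
for u,v in((254,140),(308,140.5),(305,141)): print(d[v,int(u)],ray("top",u,v,depth=d[int(v),int(u)]), ray("top",u,v,z=.233))
E
```

```text
n [ 0.9972916  -0.01062684  0.07277726] angle 1.4979505489527531 yaw -0.010655702642109867 1757 1757 face x at z=.105: 0.6598847800415575
[ 0.6407567  -0.07400267  0.23      ] 1.4963088604224346
1.2166774 [0.64634701 0.09833961 0.23283838] [0.64631761 0.09831778 0.233     ]Traceback (most recent call last):
  File "<stdin>", line 6, in <module>
IndexError: only integers, slices (`:`), ellipsis (`...`), numpy.newaxis (`None`) and integer or boolean arrays are valid indices
```

drive_tool(moves=[[[0, 0, 0], [-0.1, 1, 0], 0], [[0, 0, 0], [-0.2, 2.5, 0], 0], [[0, 0, 0], [-0.4, 4.5, 0], 0], [[0, 0, 0], [-0.5, 6.5, 0], 0], [[0, 0, 0], [-0.6, 8.5, 0], 0], [[0, 0, 0], [-0.7, 10.3, 0], 0], [[0, 0, 0], [-0.7, 11.6, 0], 0], [[0, 0, 0], [-0.7, 12.5, 0], 0], [[0, 0, 0], [-0.7, 12.8, 0], 0], [[0, 0, 0], [-0.7, 12.8, 0], 0], [[0, 0, 0], [-0.7, 12.8, 0], 0], [[0, 0, 0], [-0.7, 12.8, 0], 0]])

```text
time_s: 13.6
ee_pos: [0.6564, 0.0226, 0.2819]
ee_rot: [1.212, 1.206, -1.217]
force: [-0.5, -6.9, -1.7]
grip_width: 0.0103
```

Run:
```python
from h import *
st()
for i in range(3):
    p,d=vision.grab_frame("scene"); lidang(d)
cv2.imwrite("pics/s10.png",p)
p,d=vision.grab_frame("top");cv2.imwrite("pics/t10.png",p)
for u,v in((254,139),(308,140)): print(d[v,u],ray("top",u,v,z=.233))
crop(p,230,100,110,100,7,"pics/l5t.png")
```

```text
13.6 [0.6564 0.0226 0.2819] q [-0.1427  0.6045  0.967  -0.0026  1.5718 -0.1359] F [-0.5132 -6.9211 -1.7463] M [-1.086   0.4154  0.0176] w 0.010315351166283768
[[-0.002   1.     -0.0068]
 [-0.0023 -0.0068 -1.    ]
 [-1.     -0.002   0.0023]]
n [ 0.9999 -0.0105 -0.0025] angle 1.5733440515296853 yaw -0.010547809682214485 1772 1772 face x at z=.105: 0.6598430975472436
n [ 0.9999 -0.0105 -0.0024] angle 1.5732458051923741 yaw -0.010486109242416001 1768 1768 face x at z=.105: 0.6598243191726751
n [ 0.9999 -0.0103 -0.0001] angle 1.5709328358391013 yaw -0.010261840383648394 1759 1759 face x at z=.105: 0.6600255674101682
1.2435021 [0.6492 0.0984 0.233 ]
1.2460258 [ 0.6476 -0.0579  0.233 ]
```

View pics/s10.png

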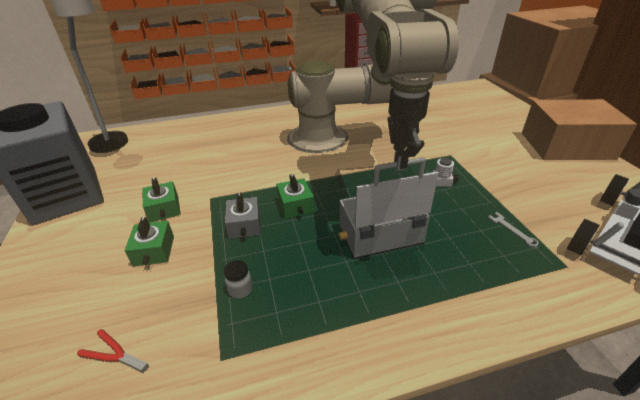

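The picture shows the lid upright and gripped at (400,165). The jar (238,279), engine (444,172), spanner (513,229) and knob (241,205) have not moved. The depth fit gives 1.571–1.573. I'll check it is at rest, then hand in.

drive_tool(moves=[[[0, 0, 0], [0, 0, 0], 0], [[0, 0, 0], [0, 0, 0], 0], [[0, 0, 0], [0, 0, 0], 0], [[0, 0, 0], [0, 0, 0], 0]])

```text
time_s: 14.13
ee_pos: [0.6564, 0.0226, 0.2819]
ee_rot: [1.212, 1.206, -1.217]
force: [-0.1, -6.5, -2.5]
grip_width: 0.0101
```

Run:
```python
from h import *
st(); print(arm.sense()["dq"])
p,d=vision.grab_frame("scene"); lidang(d)
print(job.sign_off())
```

```text
14.1333 [0.6564 0.0226 0.2819] q [-0.1427  0.6045  0.9669 -0.0026  1.5717 -0.1359] F [-0.051  -6.5434 -2.5143] M [-1.0874  0.3938 -0.014 ] w 0.010117940894678944
[[-0.0019  1.     -0.0067]
 [-0.0023 -0.0067 -1.    ]
 [-1.     -0.0019  0.0023]]
[ 0.     -0.0009  0.0003  0.0007 -0.0019  0.0004]
n [ 1.     -0.0099 -0.001 ] angle 1.5717932879956285 yaw -0.009910394573665922 1768 1768 face x at z=.105: 0.6599632102636311
the job is handed in; nothing more can be done
None
```

The fume extraction is started, and the lid is standing straight up, at rest and still gripped. I handed the job in at about 14 s.

- **Knob:** I twisted the grey start knob clockwise until the wrist torque rose to 1.5 N m, far above its spring, so it was at its stop. I then let go, and the picture afterwards showed it back at its rest angle.
- **Lid:** I swung it up along its arc by the bar handle in about 6 s. The last depth-image checks gave 1.571 to 1.573 rad against the 1.571 target. The joint speeds were practically zero.
- **Other items:** In the picture taken with the lid up, the engine, jar and spanner were where they started.

**Deviations:**
- The bar rolled a few millimetres along one finger pad partway up. That pushed the force to about 17 N until I corrected the path.
- A sideways force of about 6.5 N remained at the end. The hinge sits about 0.6° off the line I followed, which probably explains it.

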